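Select the gear, free the catch and hold the drive lever

TASK

First throw the short-knobbed selector lever into the end notch that has the tall capped post beside it, so that it clicks in. Then flip the safety catch of the drive unit fully up and back off its hand lever, and last pull that rubber-gripped lever towards the robot as far as it goes. Finish while still holding the lever there with the gripper, against its spring; leave the loose tools and parts on the bench where they are.

Things in the scene. Friction and masses are not known exactly. Their poses are not given: they have to be found in the camera images.
- selector_base: Gear selector unit, fixed to the bench: grey housing 170 x 100 x 75 mm on a 190 x 120 mm foot, with a notched steel quadrant on top rising to 115 mm. Origin: centre of its underside on the bench; x axis points from its front to its rear along the lever's swing, y to its left, z up. It stands on the left or right of the bench at varying place and yaw (within 0.35 rad of the robot's axes).
- selector (a joint): Angle (rad) of the selector lever about the unit's y axis. 0 is upright (middle notch, neutral, where it starts); -0.48 is the front notch (leaning to the unit's -x), +0.48 the rear notch (+x); end stops at +/-0.50. A spring plunger clicks over a ridge at +/-0.24; it takes about 4 N at the knob and the lever then stays in the notch.
- selector_knob (a point): Centre of the stubby black round knob (28 mm thick, 41 mm tall, domed) on the top of the selector lever, 125 mm from the lever's hinge; 175 mm above the bench when upright. The shank below it is 12 mm round. Its axes turn with the lever.
- selector_hinge (a point): Point on the selector lever's hinge axis, in the lever's middle plane, 50 mm above the bench; the axis runs along the unit's y.
- marker: The mark: a steel post 10 mm thick with a flat round cap 26 mm across, standing on the selector unit's left edge, from 78 to 117 mm above the bench. It stands 60 mm in front (-x) or 60 mm behind (+x) the lever's middle, 45 mm to its left, beside the notch that is to be used; a low screw head (10 mm across, 5 mm high) is in the other place. Origin: centre of its foot. Fixed.
- drive_base: Hold-to-run drive unit, fixed to the bench: grey housing 160 x 130 x 80 mm on a 180 x 150 mm foot. Origin: centre of its underside on the bench; x points from its front to its rear, y to its left, z up. It stands on the other side of the bench from the selector unit, yaw within 0.35 rad of the robot's axes.
- catch (a joint): Angle (rad) of the safety catch about the unit's x axis. 0: shut, its steel arm (125 mm long, 8 mm thick, 14 mm high) lies level to the unit's left across the front of the drive lever and blocks it. It grows as the upright tab is swung out to the unit's right (-y) and down and the arm rises; 1.62 is fully back against its stop (arm upright, tab level). Friction (about 0.1 N m, some 2 to 3 N at the tab) keeps it where it is left.
- catch_tab (a point): Point on the catch's flat steel tab, 60 mm from the catch hinge and 10 mm short of the tab's free end; 178 mm above the bench when shut. The tab is 16 mm wide along the unit's x and 6 mm thick. Its axes turn with the catch: z runs out along the tab, y along the blocking arm, x along the hinge.
- catch_hinge (a point): Point on the catch's hinge axis (along the unit's x), in the tab's middle, at (-13, -105, 118) mm in the drive unit's frame: at its right side.
- drive_pull (a joint): Angle (rad) of the drive lever about the unit's -y axis: 0 upright and at rest, growing as its grip is pulled to the unit's front (-x); stop at 0.60. A spring drives it back to 0: about 3 N at the grip at the start of the pull, 9 N at the stop. With the catch shut it moves only about 0.06 rad.
- drive_grip (a point): Point on the drive lever's black rubber hand grip, an upright round handle 26 mm thick, 67 mm long, on the end of a 12 mm steel shank. The point lies on the grip's axis 118 mm from the lever's hinge, 178 mm above the bench when upright; the grip reaches from 35 mm below to 32 mm above it. z runs along the grip away from the hinge.
- drive_lever: The drive lever itself, shank and rubber grip. Origin: on its hinge axis (along the unit's y), 60 mm above the bench, straight over the drive unit's origin; z runs along the lever out to the grip.
- gear: Loose steel gear wheel 67 mm across, 26 mm high, lying between the two units. Origin: centre of its underside. Leave alone.
- steel_block: Loose dark steel block 40 x 30 x 30 mm between the two units. Origin: centre of its underside. Leave alone.
- sleeve: Loose steel stepped bar standing upright, 32 mm across, 60 mm high, beyond the units. Origin: centre of its underside. Leave alone.
- wrench: Loose wrench lying flat at the right of the bench. Leave alone.
- screwdriver: Loose black-handled screwdriver lying at the left of the bench. Leave alone.
- hammer: Loose hammer with wooden handle lying at the far right of the bench. Leave alone.
Things that resemble listed ones, but are neither listed nor needed, are in the scene too. Leave any green look-alike of the drive_base alone.

How it is judged:
On the way, in this order (a step that is already met when the one before it is completed fails the run):
1. the selector lever sits in the notch beside the tall post, with the catch still shut (((x of marker in the frame of selector_base below 0 m and value of joint selector below -0.4 rad) or (x of marker in the frame of selector_base above 0 m and value of joint selector above 0.4 rad)) and value of joint catch below 0.8 rad), for 0.3 s.
2. the safety catch is flipped fully back, with the drive lever not yet pulled (((x of marker in the frame of selector_base below 0 m and value of joint selector below -0.4 rad) or (x of marker in the frame of selector_base above 0 m and value of joint selector above 0.4 rad)) and value of joint catch above 1.35 rad and value of joint drive_pull below 0.3 rad), for 0.2 s.
3. the drive lever is pulled home and held with the fingers (((x of marker in the frame of selector_base below 0 m and value of joint selector below -0.4 rad) or (x of marker in the frame of selector_base above 0 m and value of joint selector above 0.4 rad)) and value of joint catch above 1.35 rad and value of joint drive_pull above 0.45 rad and contact force between drive_lever and the fingers above 1 N), for 0.5 s.
At the end, for the whole second after the job is handed in: The selector lever is in the notch beside the tall post (0.40 rad or more to that side), the catch is back by more than 1.35 rad, and the fingers hold the drive lever (contact over 1 N), still, at more than 0.45 rad of its 0.60 (all of step 3 and velocity of joint drive_pull between -0.2 and 0.2 rad/s); the arm keeps its last pose, push and grip.
It fails at once if the drive lever is forced past the shut catch (value of joint drive_pull above 0.2 rad and value of joint catch below 0.6 rad).
It fails at once if a loose tool or part is moved more than 30 mm (distance of any of gear, steel_block, sleeve, wrench, screwdriver, hammer from where it was at the start of the episode above 0.03 m).
It fails at once if the upright bar is knocked over (angle between sleeve's own z axis and vertical above 0.5 rad).
It also fails if it takes over 67 s, if anything falls off the work surface, if the arm or the gripper's body presses on something with over 40 N, if the wrist force passes 120 N, or if a joint passes its speed limit or range.

ROBOT

A 6-joint arm with a two-finger parallel gripper is mounted at the origin on the work surface. World frame = base frame: x ahead of the robot, y to its left, z up, the work surface at z = 0. Lengths are in m, angles in rad, forces in N, time in s.
With the tool pointing down it reaches from about 0.35 to 0.975 m from the base axis. Payload 4.9 kg.
Tool frame: the origin (TCP) lies midway between the tips of the shut fingers; the grasp point (between the pads) lies 19 mm behind it; z points along the fingers, y is the direction in which the jaws open and shut (so a half turn about z gives the same grasp; the last joint's range is limited). The gripper opens to 85 mm and grips with 20 to 120 N. Pads are 22 mm wide; open, the fingers measure 114 mm over their backs; the gripper's body (76 mm by 85 mm) begins 54 mm behind the grasp point. The pads swing forward as they close: fully open they stand 13 mm farther back than shut.
Start: joints at [-1.419, 0.053, 1.613, -0, 1.476, -0.119], TCP at [0.167, -0.602, 0.231] pointing down, gripper open.
Joint ranges: [-3.01, 3.01], [-1.01, 2.22], [0.06, 2.58], [-1.02, 4.17], [0.09, 2.62], [-3.14, 3.14]. Speed limits (rad/s): [2.57, 2.57, 3.14, 3.14, 3.14, 3.14].

INTERFACE

Orientations are given as a unit quaternion [w, x, y, z].
In Python, from plant import state, grab_frame, camera_params, job_done, boxes_of gives the robot as it stands.
- The arm moves only by the tool step_arm, never from a script. Its argument "steps" is a list of rows, each a list of 4 numbers: the shift along the tool's x, y, z in mm, then the turn about the tool's z in degrees. A call has 1 to 8 rows; each row shifts and turns the pose as measured when the row begins, along the tool's axes as they then stand; what a row does not reach is not made up. A row lasts 1/10 s, in which the tool goes at most 50 mm and 8.59 degrees, less where a joint would pass 70% of its speed; a pose out of reach is approached as far as the arm can. A call is refused whole if a number of a shift passes 50 or a number of a turn 8.59, either way. A call with a gripper value outside its range is refused whole. "claw" is the opening in per cent of the stroke, from 0 (shut) to 100 (fully open), set as the call begins (left out, the last holds). The fingers move at their own pace and stop on an object; the grip force is fixed at half the most. Time passes only in rows, so rows that do not move let the fingers close. It gives the time, the measured TCP pose, the force and the opening at its end, in the units of the state.
- state(): the state, without advancing time (a new reading comes with each control period).
- grab_frame(name): name is "scene" or "top"; returns (picture, depth): 420x560x3 uint8, red, green, blue; 420x560 float32, m along the optical axis (not along the pixel's ray), 0 where there is no reading.
- camera_params(name): a dict with "mtx" (3x3 intrinsics, pixels), "k1" (the pictures are not rectified: a ray, as slopes to the right and down, at radius r is drawn at 1 + k1 r^2 times it, then the intrinsics apply), "extrinsics" (4x4, takes a point from camera to world coordinates). Camera axes: x right, y down, z forward; pixel columns grow to the right and rows downward; lengths in m; the calibration is good to about 2 mm. A picture is of the moment at which its call begins. camera_params takes no time and is no camera call.
- job_done(): hands the job in, once; it reports no verdict.
Trained networks look in the newest picture that a camera, given by its name, has taken for a name from the list of things; names that differ only in an ending like _2 or _b are one class to them, and where a whole thing is asked for, a point or a joint stands for the part that bears it (a point fixed in the world has none). Each returns a list of dicts, best first, with "p" (0 to 1); they miss things now and then, are a little off and sometimes report something else, mostly with a low value. They report only what shows in the picture. A call takes as long as a camera call. They do not tell look-alikes from the thing itself.
- boxes_of(camera, label): "box" ([left, top, width, height] in pixels, round what is visible of it).
The state is a dict: "time": time; "joint_pos": joint angles; "joint_vel": joint speeds; "joint_efforts": joint torques, N m; "tool_pos": TCP position; "tool_rot": TCP orientation; "contact_force": force on the tool from outside, world axes, zero at the start; "ft_torque": the same for the moment, N m; "gripper_width": opening from 0.0 (shut) to 1.0 (fully open).
Only numpy, scipy, OpenCV 4.12 (cv2) and the standard library are available. Lean on these libraries where they do the work, as an engineer would, in place of code of your own. Each camera call takes 0.05 s, during which the arm holds its last target. There are 200 camera calls.

## Working session

There is one attempt and no reset: what is moved stays moved. The work goes in short steps, Python scripts to look and compute and a tool call to move; the robot and the scene stay as the last step left them, time stands still between calls to the robot, and variables do not carry over. Pictures are saved under pics/ and viewed, about 8 in all and at most 12, crops included, and the job is handed in when it is done.

Besides the shell and the picture viewer there is one more tool, called after ">>>" as name(argument=value, ...) on one line, values as JSON. step_arm: Moves the arm, as the interface text tells. Its arguments: {"type":"object","properties":{"steps":{"type":"array"},"claw":{"type":"number"}},"required":["steps"]}

```bash
mkdir -p pics; cat > h.py <<'E'
import numpy as np, cv2
from plant import *
def grab(n,f=None):
    p,d=grab_frame(n)
    if f: cv2.imwrite('pics/'+f,cv2.cvtColor(p,cv2.COLOR_RGB2BGR))
    return p,d
def cloud(n,d):
    c=camera_params(n);K=np.array(c['mtx']);k1=c['k1'];T=np.array(c['extrinsics'])
    v,u=np.mgrid[:d.shape[0],:d.shape[1]]
    D=np.array([k1,0,0,0,0],float)
    q=cv2.undistortPoints(np.stack([u,v],-1).reshape(-1,1,2).astype(float),K,D).reshape(*d.shape,2)
    P=np.concatenate([q*d[...,None],d[...,None]],-1)@T[:3,:3].T+T[:3,3]
    P[d<=0]=np.nan
    return P
def proj(n,X):
    c=camera_params(n);T=np.linalg.inv(np.array(c['extrinsics']))
    X=np.atleast_2d(X)@T[:3,:3].T+T[:3,3]
    return cv2.projectPoints(X,np.zeros(3),np.zeros(3),np.array(c['mtx']),np.array([c['k1'],0,0,0,0],float))[0].reshape(-1,2)
E
python3 - <<'E'
from h import *
a,_=grab('scene','s0.png');b,_=grab('top','t0.png')
for n in('scene','top'):
    print(n,np.round(np.array(camera_params(n)['extrinsics']),2).tolist())
    for l in('selector_knob','drive_base','drive_grip','catch_tab','marker','selector_base'):
        print(l,[(np.round(x['box']).astype(int).tolist(),round(x['p'],2)) for x in boxes_of(n,l)][:4])
print(state())
E
```

```text
scene [[-0.72, 0.39, -0.58, 1.26], [0.69, 0.39, -0.61, 0.72], [-0.01, -0.84, -0.55, 0.85], [0.0, 0.0, 0.0, 1.0]]
selector_knob [([344, 252, 11, 37], 0.83)]
drive_base [([206, 165, 78, 95], 0.83), ([392, 188, 84, 105], 0.78), ([250, 126, 73, 82], 0.77)]
drive_grip [([236, 172, 9, 40], 0.83), ([284, 130, 9, 40], 0.65), ([434, 194, 20, 45], 0.58)]
catch_tab [([224, 161, 24, 45], 0.75), ([276, 129, 15, 30], 0.73), ([407, 188, 40, 43], 0.72)]
marker []
selector_base [([299, 254, 90, 99], 0.88)]
top [[0.02, -0.97, 0.23, 0.28], [-1.0, -0.01, 0.0, -0.07], [-0.0, -0.23, -0.97, 1.12], [0.0, 0.0, 0.0, 1.0]]
selector_knob [([152, 179, 20, 19], 0.45)]
drive_base [([290, 186, 92, 75], 0.88), ([109, 282, 89, 73], 0.8), ([151, 163, 52, 74], 0.74), ([327, 282, 102, 83], 0.73)]
drive_grip [([125, 314, 25, 13], 0.63), ([330, 198, 15, 16], 0.59), ([370, 318, 20, 14], 0.46)]
catch_tab [([140, 323, 43, 16], 0.67), ([149, 164, 56, 72], 0.61), ([363, 328, 64, 25], 0.55), ([153, 178, 21, 20], 0.51)]
marker [([139, 207, 15, 11], 0.57), ([150, 162, 52, 74], 0.49)]
selector_base [([147, 164, 58, 73], 0.81)]
{'time': 0.7, 'joint_pos': array([-1.41899199e+00,  5.26618698e-02,  1.61288503e+00, -5.63084159e-06,
        1.47598284e+00, -1.18989286e-01]), 'joint_vel': array([ 0.00014064, -0.00032025,  0.00073727,  0.00095901, -0.00029828,
       -0.00034198]), 'joint_efforts': array([-6.77211010e-04, -3.93564212e+01, -3.70371938e+01, -2.18491714e-04,
        5.03390147e-04, -1.86001017e-06]), 'tool_pos': array([ 0.16718933, -0.60221534,  0.23133619]), 'tool_rot': array([ 3.14957559e-05,  9.90847810e-01,  1.34983765e-01, -2.28634742e-06]), 'contact_force': array([ 0.07623338, -0.13035653,  0.60427873]), 'ft_torque': array([-0.02930373, -0.00140961, -0.00029401]), 'gripper_width': 1.0001221314744335}
```

```bash
python3 - <<'E'
import cv2,numpy as np
s=cv2.imread('pics/s0.png');t=cv2.imread('pics/t0.png')
cv2.imwrite('pics/t0b.png',cv2.resize(t[120:420,60:460],(800,600),interpolation=cv2.INTER_CUBIC))
cv2.imwrite('pics/s0b.png',cv2.resize(s[110:365,180:520],(800,600),interpolation=cv2.INTER_CUBIC))
E
```

```text
(no output)
```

View pics/t0b.png

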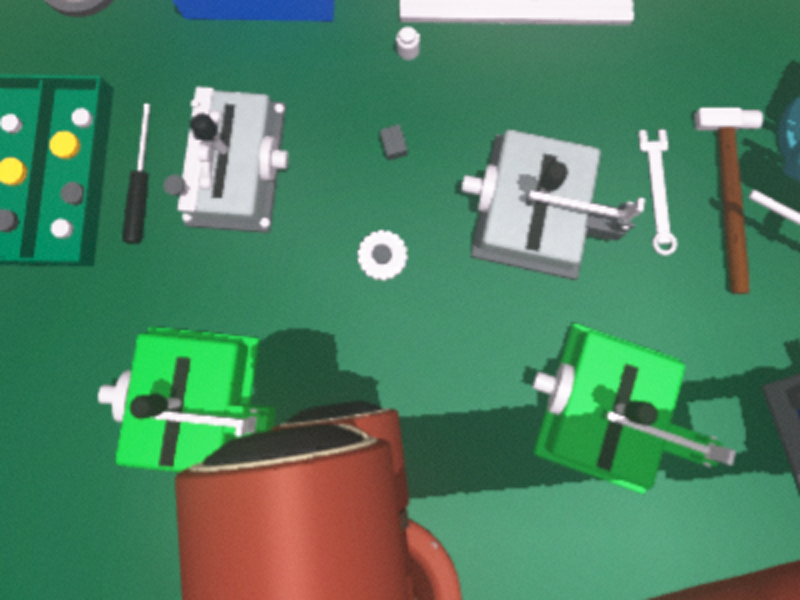

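View pics/s0b.png

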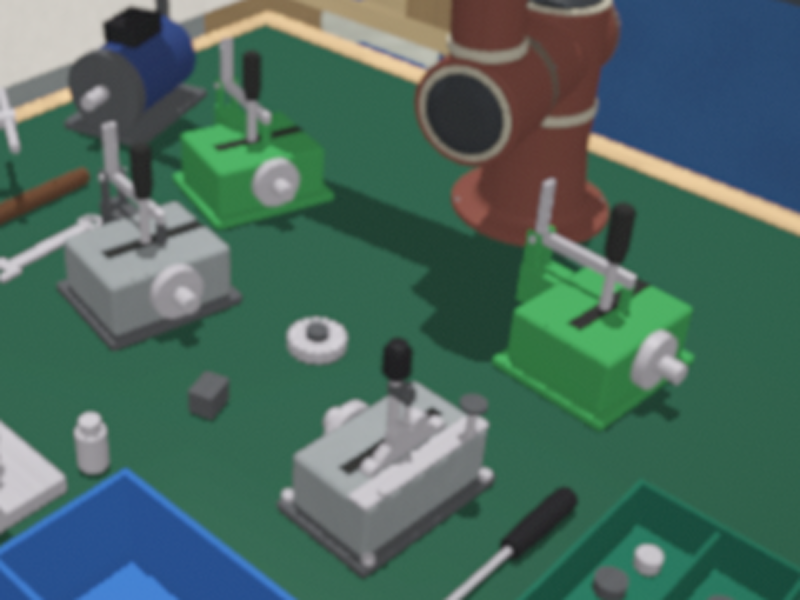

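The top view (crop) shows four units:
- The selector is at (230,155). Its tall capped post is at (173,185), on the front-left, so the front notch is the target.
- There are three drive-like units. The green ones at (190,400) and (610,405) are look-alikes. The grey one at (540,205) fits the description.

Next I'll measure both units from depth.

```bash
cat > meas.py <<'E'
from h import *
b,d=grab('top');P=cloud('top',d)
s,ds=grab('scene');Q=cloud('scene',ds)
hsv=cv2.cvtColor(b,cv2.COLOR_RGB2HSV)
def roi(l,t,w,h):
    m=np.zeros(d.shape,bool);m[t:t+h,l:l+w]=1;return m
def rect(name,m,zlo,zhi):
    k=m&(P[...,2]>zlo)&(P[...,2]<zhi)&(hsv[...,1]<90)
    k=cv2.morphologyEx(k.astype(np.uint8),cv2.MORPH_OPEN,np.ones((3,3)))>0
    X=P[k][:,:2]; r=cv2.minAreaRect((X*1000).astype(np.float32)); print(name,'rect mm',r,k.sum(),'z',np.median(P[k][:,2]))
rs=roi(140,150,80,100);rd=roi(285,170,105,100)
rect('sel',rs,.066,.083);rect('drv',rd,.07,.09)
for nm,m,z0,z1 in(('knob',rs,.155,.21),('cap',rs,.108,.125),('grip',rd&(hsv[...,2]<90),.15,.22),('tab',rd&(hsv[...,2]>90),.15,.2),('bar',rd&(hsv[...,2]>90),.108,.135)):
    k=m&(P[...,2]>z0)&(P[...,2]<z1); X=P[k]
    if len(X): print(nm,len(X),'med',np.median(X,0).round(3),'min',X.min(0).round(3),'max',X.max(0).round(3))
S=lambda l,t,w,h,z0,z1:Q[t:t+h,l:l+w][(Q[t:t+h,l:l+w,2]>z0)&(Q[t:t+h,l:l+w,2]<z1)]
for nm,a in(('knob',(336,248,28,42,.155,.2)),('tab',(215,158,20,35,.13,.19)),('grip',(232,168,16,45,.145,.215))):
    X=S(*a); print('scene',nm,len(X),np.median(X,0).round(3),X.min(0).round(3),X.max(0).round(3))
E
python3 meas.py; python3 -c "
import plant
print(plant.state()['time'])
from scipy.spatial.transform import Rotation as R
q=plant.state()['tool_rot'];print(R.from_quat([q[1],q[2],q[3],q[0]]).as_matrix().round(3))"
```

```text
sel rect mm ((568.8087768554688, 209.99774169921875), (111.36097717285156, 170.0252685546875), 86.86881256103516) 1988 z 0.07594898708038011
drv rect mm ((510.5868225097656, -224.01473999023438), (191.1370849609375, 160.1192626953125), 79.06980895996094) 2840 z 0.08019152573735422
knob 139 med [0.568 0.212 0.189] min [0.559 0.202 0.156] max [0.586 0.237 0.199]
cap 140 med [0.52  0.258 0.116] min [0.5   0.211 0.108] max [0.573 0.277 0.122]
grip 137 med [ 0.509 -0.204  0.207] min [ 0.502 -0.217  0.154] max [ 0.524 -0.194  0.213]
tab 47 med [ 0.481 -0.305  0.181] min [ 0.473 -0.311  0.151] max [ 0.507 -0.207  0.193]
bar 267 med [ 0.492 -0.255  0.124] min [ 0.464 -0.313  0.109] max [ 0.514 -0.184  0.132]
scene knob 206 [0.578 0.224 0.181] [0.562 0.208 0.155] [0.585 0.239 0.196]
scene tab 105 [ 0.48  -0.304  0.16 ] [ 0.47  -0.313  0.131] [ 0.488 -0.298  0.19 ]
scene grip 213 [ 0.518 -0.198  0.186] [ 0.5   -0.217  0.146] [ 0.527 -0.189  0.213]
0.8
[[ 0.964  0.268 -0.   ]
 [ 0.268 -0.964 -0.   ]
 [-0.     0.    -1.   ]]
```

>>> step_arm(steps=[[0,0,-30,6.2],[0,0,-35,6.2],[0,0,-35,6.2],[40,0,0,0],[40,-20,0,0],[40,-25,0,0],[40,-25,0,0],[40,-25,0,0]], claw=100)

```text
time: 1.6
tool_pos: [0.3748, -0.5224, 0.3352]
tool_rot: [0.0, 0.999, -0.04, 0.0]
contact_force: [-0.4, -0.8, -0.2]
gripper_width: 1.0
```

>>> step_arm(steps=[[20,-45,0,0],[20,-45,0,0],[20,-45,0,0],[20,-45,0,0],[20,-45,0,0],[20,-45,0,0],[10,-48,0,0],[5,-48,0,0]])

```text
time: 2.4
tool_pos: [0.5433, -0.1619, 0.3341]
tool_rot: [0.0, 0.999, -0.04, 0.001]
contact_force: [0.6, -0.3, -0.4]
gripper_width: 0.997
```

>>> step_arm(steps=[[0,-48,0,0],[0,-48,0,0],[0,-48,0,0],[0,-48,0,0],[0,-48,0,0],[0,-48,0,0],[0,-45,0,0],[0,0,0,0]])

```text
time: 3.2
tool_pos: [0.5687, 0.1893, 0.335]
tool_rot: [-0.001, 0.999, -0.037, 0.003]
contact_force: [-0.0, -0.8, -0.3]
gripper_width: 1.005
```

>>> step_arm(steps=[[0,-31,0,0],[0,0,0,0],[0,0,35,0],[0,0,40,0],[0,0,10,0],[0,0,0,0]])

```text
time: 3.8
tool_pos: [0.573, 0.2199, 0.2508]
tool_rot: [0.0, 0.999, -0.036, 0.006]
contact_force: [0.1, 0.5, -0.2]
gripper_width: 0.999
```

```bash
python3 - <<'E'
from h import *
s,d=grab('scene')
p=proj('scene',[0.571,.22,.175])[0];print(p,state()['tool_pos'])
x,y=int(p[0]),int(p[1])
cv2.imwrite('pics/k1.png',cv2.resize(cv2.cvtColor(s,cv2.COLOR_RGB2BGR)[y-75:y+75,x-100:x+100],(800,600),interpolation=cv2.INTER_CUBIC))
E
```

```text
[349.02856106 263.00038395] [0.57319045 0.21987783 0.25141124]
```

View pics/k1.png

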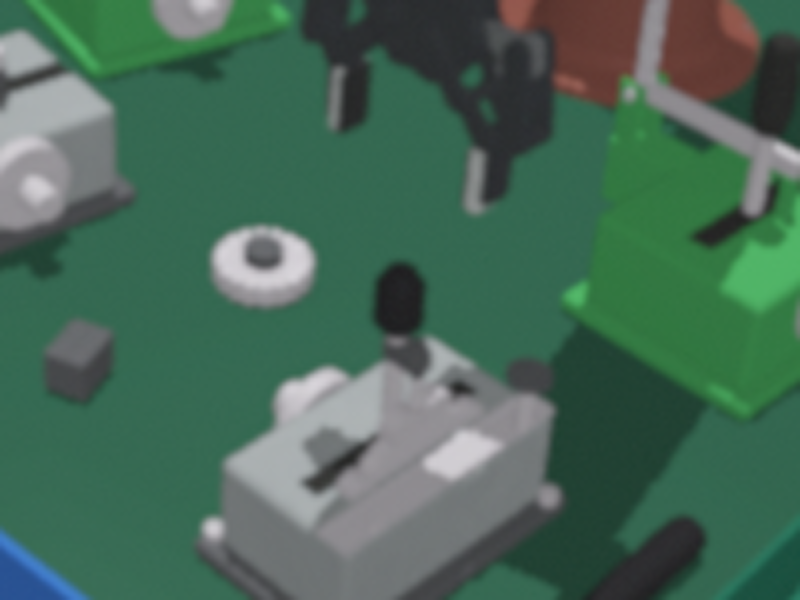

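The crop shows the knob at (400,298). The open fingers, at (350,100) and (485,180), straddle it from above, so I'll lower, grip and swing.

>>> step_arm(steps=[[0,0,40,0],[0,0,40,0],[0,0,14,0],[0,0,0,0]])

```text
time: 4.25
tool_pos: [0.5811, 0.2195, 0.1669]
tool_rot: [-0.002, 0.999, -0.037, 0.015]
contact_force: [-0.4, -0.3, 0.7]
gripper_width: 0.999
```

>>> step_arm(claw=0, steps=[[0,0,0,0],[0,0,0,0],[0,0,0,0],[0,0,0,0],[0,0,0,0],[0,0,0,0]])

```text
time: 4.85
tool_pos: [0.5852, 0.2168, 0.1764]
tool_rot: [0.0, 0.999, -0.037, 0.02]
contact_force: [0.8, 2.0, -4.2]
gripper_width: 0.271
```

>>> step_arm(claw=100, steps=[[0,0,0,0],[0,0,0,0],[0,0,0,0],[0,0,0,0]])

```text
time: 5.25
tool_pos: [0.586, 0.2178, 0.1782]
tool_rot: [-0.001, 0.999, -0.037, 0.022]
contact_force: [-0.1, -0.5, 1.0]
gripper_width: 0.932
```

```bash
python3 -c "
from plant import state
s=state();print(s)"
```

```text
{'time': 5.25, 'joint_pos': array([ 0.2416829 ,  0.06446935,  1.69098616, -0.01104583,  1.34441565,
        1.88927345]), 'joint_vel': array([ 0.00186565, -0.00150365, -0.00659497,  0.00284294, -0.00063865,
        0.00087236]), 'joint_efforts': array([-2.29735515e-02, -3.89436078e+01, -3.60947371e+01, -3.40136338e-02,
       -1.29288677e-01, -3.83362146e-05]), 'tool_pos': array([0.58600112, 0.21777246, 0.17821608]), 'tool_rot': array([-5.70102618e-04,  9.99073534e-01, -3.72524812e-02,  2.15406890e-02]), 'contact_force': array([-0.07331694, -0.48274076,  1.04291855]), 'ft_torque': array([-0.03903889, -0.00392587,  0.01889615]), 'gripper_width': 0.9321910641625768}
```

>>> step_arm(steps=[[-14,-2,12,0],[0,0,15,0],[0,0,3,0]])

```text
time: 5.55
tool_pos: [0.5751, 0.2214, 0.1488]
tool_rot: [-0.001, 0.999, -0.037, 0.024]
contact_force: [-0.4, 0.4, -0.4]
gripper_width: 0.999
```

>>> step_arm(claw=0, steps=[[0,0,2,0],[0,0,2,0],[0,0,1,0],[0,0,1,0],[0,0,0,0]])

```text
time: 6.05
tool_pos: [0.5771, 0.2173, 0.1434]
tool_rot: [0.004, 0.999, -0.037, 0.024]
contact_force: [-1.8, 4.1, -2.6]
gripper_width: 0.314
```

>>> step_arm(steps=[[-12,0,1,0],[-12,0,2,0],[-12,0,3,0],[-12,0,4,0],[-12,0,4,0],[-6,0,1,0],[0,0,0,0]])

```text
time: 6.75
tool_pos: [0.5317, 0.2202, 0.1366]
tool_rot: [0.002, 0.998, -0.038, 0.057]
contact_force: [-2.2, -0.7, -1.7]
gripper_width: 0.312
```

>>> step_arm(steps=[[-10,0,2,0],[-10,0,2,0],[-6,0,2,0],[0,0,0,0]])

```text
time: 7.15
tool_pos: [0.5166, 0.2212, 0.1302]
tool_rot: [0.001, 0.997, -0.038, 0.073]
contact_force: [-0.6, 0.6, -1.9]
gripper_width: 0.31
```

```bash
python3 - <<'E'
from h import *
s,d=grab('scene')
print(state()['tool_pos'],state()['tool_rot'],state()['contact_force'])
x,y=349,263
cv2.imwrite('pics/k2.png',cv2.resize(cv2.cvtColor(s,cv2.COLOR_RGB2BGR)[y-75:y+75,x-100:x+100],(800,600),interpolation=cv2.INTER_CUBIC))
E
```

```text
[0.51618242 0.22125228 0.13005917] [ 0.00125787  0.99664841 -0.03772844  0.07257358] [ 2.44783505  0.09411689 -3.9664953 ]
```

View pics/k2.png

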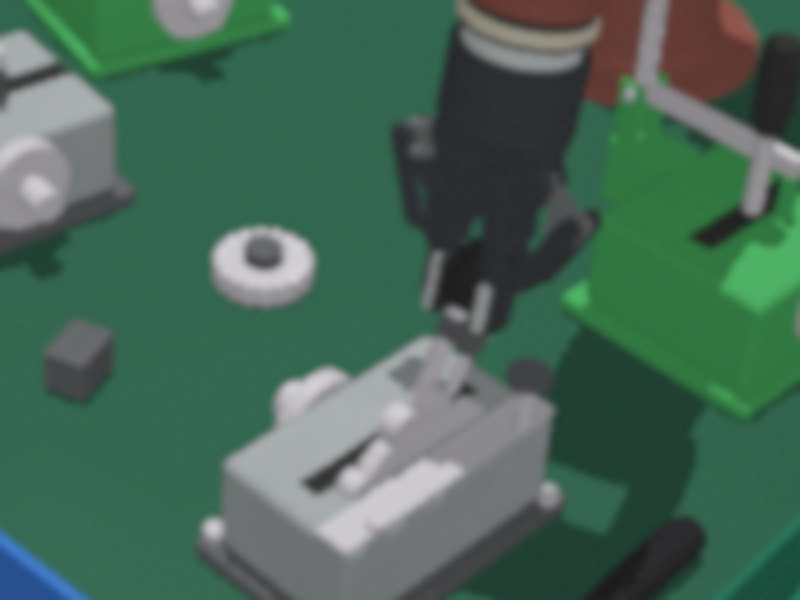

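>>> step_arm(steps=[[-6,0,1,0],[-4,0,0,0],[0,0,0,0]])

```text
time: 7.5
tool_pos: [0.517, 0.2213, 0.1302]
tool_rot: [0.0, 0.995, -0.038, 0.087]
contact_force: [-5.1, 0.8, 2.3]
gripper_width: 0.311
```

>>> step_arm(claw=100, steps=[[0,0,0,0],[0,0,0,0],[0,0,0,0],[0,0,0,0]])

```text
time: 7.9
tool_pos: [0.5146, 0.2221, 0.1296]
tool_rot: [0.0, 0.996, -0.037, 0.085]
contact_force: [0.5, -0.1, -0.0]
gripper_width: 0.963
```

>>> step_arm(steps=[[0,0,-25,0],[0,0,-40,0],[0,0,-40,0],[0,0,-40,0],[0,0,-20,0],[0,0,0,0]])

```text
time: 8.5
tool_pos: [0.4833, 0.2235, 0.2964]
tool_rot: [0.0, 0.996, -0.037, 0.081]
contact_force: [-0.2, -0.4, -0.3]
gripper_width: 0.996
```

```bash
python3 - <<'E'
from h import *
s,d=grab('scene');b,dt=grab('top')
st=state();print(st['tool_pos'],st['tool_rot'],st['joint_pos'],st['contact_force'])
for n,D in(('scene',d),('top',dt)):
    Q=cloud(n,D);m=(Q[...,2]>.145)&(Q[...,2]<.19)&(abs(Q[...,1]-.22)<.04)&(abs(Q[...,0]-.54)<.09)
    print(n,m.sum(),np.median(Q[m],0),Q[m].min(0),Q[m].max(0)) if m.any() else print(n,0)
E
```

```text
[0.48240664 0.22303368 0.2924185 ] [ 0.00150628  0.99622729 -0.03695704  0.07850543] [ 0.32377617 -0.2971477   1.83774565 -0.05849997  1.45504111  1.97124165] [0.62690892 0.77022901 0.60705217]
scene 216 [0.51570101 0.22647575 0.16572672] [0.49530417 0.20746635 0.14576739] [0.52812161 0.23661026 0.18085538]
top 23 [0.49573007 0.21844599 0.17127285] [0.49320638 0.20593202 0.14648489] [0.51213385 0.23020674 0.17639804]
```

>>> step_arm(claw=0, steps=[[0,15,-10,6.7],[8,30,0,0],[8,42,0,0],[8,42,0,0],[8,42,0,0],[8,42,0,0],[8,42,0,0],[8,42,0,0]])

```text
time: 9.4
tool_pos: [0.4735, -0.0851, 0.2812]
tool_rot: [-0.003, 0.994, -0.092, 0.062]
contact_force: [-0.3, -0.5, 0.3]
gripper_width: -0.001
```

>>> step_arm(steps=[[8,42,0,0],[8,42,0,0],[8,42,0,0],[8,30,0,0],[0,0,0,0]])

```text
time: 9.9
tool_pos: [0.4695, -0.2533, 0.2655]
tool_rot: [-0.008, 0.994, -0.097, 0.051]
contact_force: [0.2, 0.5, -0.6]
gripper_width: 0.002
```

```bash
cat > where.py <<'E'
from h import *
from scipy.spatial.transform import Rotation as Ro
import sys
s=state();q=s['tool_rot'];R=Ro.from_quat([q[1],q[2],q[3],q[0]]).as_matrix()
print('t',s['time'],'tcp',s['tool_pos'].round(4),'yaw',np.degrees(np.arctan2(R[1,0],R[0,0])).round(1),'z',R[:,2].round(3),'F',s['contact_force'].round(1),'w',round(s['gripper_width'],3))
a=[float(x) for x in sys.argv[1:4]]
if a: print('tool shift to target mm',(R.T@(np.array(a)-s['tool_pos'])*1000).round(1))
E
python3 where.py .486 -.277 .165
```

```text
t 9.9 tcp [ 0.4695 -0.2533  0.2655] yaw -11.2 z [ 0.104  0.006 -0.995] F [ 0.2  0.5 -0.6] w 0.002
tool shift to target mm [ 10.5  22.7 101.5]
```

>>> step_arm(steps=[[10,23,0,0],[0,0,30,0],[0,0,25,0],[0,0,0,0]])

```text
time: 10.3
tool_pos: [0.4777, -0.2753, 0.2002]
tool_rot: [-0.013, 0.994, -0.098, 0.046]
contact_force: [-1.1, -0.0, -0.1]
gripper_width: 0.0
```

```bash
python3 where.py .486 -.277 .165; python3 - <<'E'
from h import *
s,d=grab('scene')
x,y=int(proj('scene',[.49,-.28,.17])[0][0]),int(proj('scene',[.49,-.28,.17])[0][1]);print(x,y)
cv2.imwrite('pics/c1.png',cv2.resize(cv2.cvtColor(s,cv2.COLOR_RGB2BGR)[y-60:y+60,x-80:x+80],(800,600),interpolation=cv2.INTER_CUBIC))
E
```

```text
t 10.3 tcp [ 0.4777 -0.2753  0.2002] yaw -11.4 z [ 0.093  0.017 -0.995] F [-1.1 -0.  -0.1] w 0.0
tool shift to target mm [ 5.4  1.3 35.7]
228 172
```

View pics/c1.png

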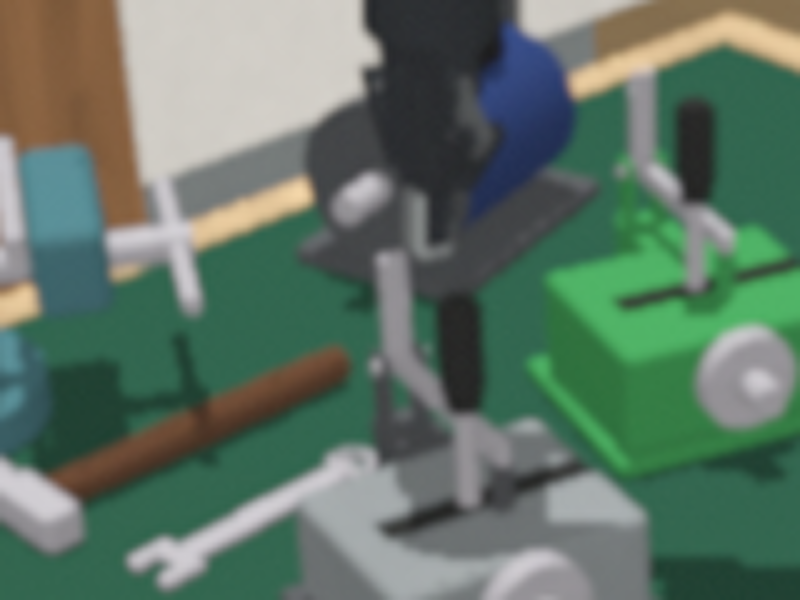

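The crop confirms the grey unit. The tab's upper end is at (392,260), and the shut fingertips are at (430,240), above and on the lever side of it. I'll lower and push the tab outward.

>>> step_arm(steps=[[4,0,20,0],[2,0,16,0],[0,0,0,0]])

```text
time: 10.65
tool_pos: [0.4885, -0.2752, 0.1672]
tool_rot: [-0.012, 0.994, -0.097, 0.047]
contact_force: [-0.1, 0.4, 0.4]
gripper_width: -0.0
```

>>> step_arm(steps=[[0,10,0,0],[0,10,0,0],[0,10,0,0],[0,10,2,0]])

```text
time: 11.05
tool_pos: [0.4816, -0.3155, 0.1668]
tool_rot: [-0.013, 0.994, -0.096, 0.049]
contact_force: [0.5, 3.0, 0.1]
gripper_width: 0.001
```

```bash
python3 where.py .471 -.36 .155
```

```text
t 11.05 tcp [ 0.4816 -0.3155  0.1668] yaw -11.1 z [ 0.099  0.016 -0.995] F [0.5 3.  0.1] w 0.001
tool shift to target mm [-2.9 46.  10. ]
```

>>> step_arm(steps=[[0,8,2,0],[0,8,3,0],[0,7,6,0],[0,7,6,0],[0,6,6,0],[0,5,6,0]])

```text
time: 11.65
tool_pos: [0.4765, -0.3613, 0.1365]
tool_rot: [-0.012, 0.994, -0.097, 0.05]
contact_force: [0.4, 0.6, 1.6]
gripper_width: -0.002
```

```bash
python3 where.py .471 -.360 .126
```

```text
t 11.65 tcp [ 0.4765 -0.3613  0.1365] yaw -11.2 z [ 0.102  0.013 -0.995] F [0.4 0.6 1.6] w -0.002
tool shift to target mm [-6.7  0.1  9.9]
```

>>> step_arm(steps=[[-2,4,5,0],[-2,3,5,0],[0,1,4,0],[0,0,2,0]])

```text
time: 12.05
tool_pos: [0.4731, -0.3722, 0.1218]
tool_rot: [-0.009, 0.994, -0.097, 0.052]
contact_force: [-1.9, 0.6, 6.3]
gripper_width: 0.0
```

```bash
python3 where.py; python3 - <<'E'
from h import *
s,d=grab('scene');Q=cloud('scene',d)
x,y=map(int,proj('scene',[.49,-.28,.17])[0])
m=(Q[...,2]>.14)&(Q[...,2]<.26)&(np.hypot(Q[...,0]-.487,Q[...,1]+.30)<.035)
X=Q[m];print(len(X))
for z in(.15,.18,.21,.24):
    k=abs(X[:,2]-z)<.01
    if k.any():print(z,k.sum(),np.median(X[k],0).round(3))
cv2.imwrite('pics/c2.png',cv2.resize(cv2.cvtColor(s,cv2.COLOR_RGB2BGR)[y-60:y+60,x-80:x+80],(800,600),interpolation=cv2.INTER_CUBIC))
E
```

```text
t 12.05 tcp [ 0.4731 -0.3722  0.1218] yaw -11.3 z [ 0.104  0.008 -0.995] F [-1.9  0.6  6.3] w 0.0
212
0.15 28 [ 0.48  -0.301  0.15 ]
0.18 29 [ 0.481 -0.302  0.181]
0.21 63 [ 0.482 -0.313  0.21 ]
0.24 33 [ 0.48  -0.303  0.237]
```

View pics/c2.png

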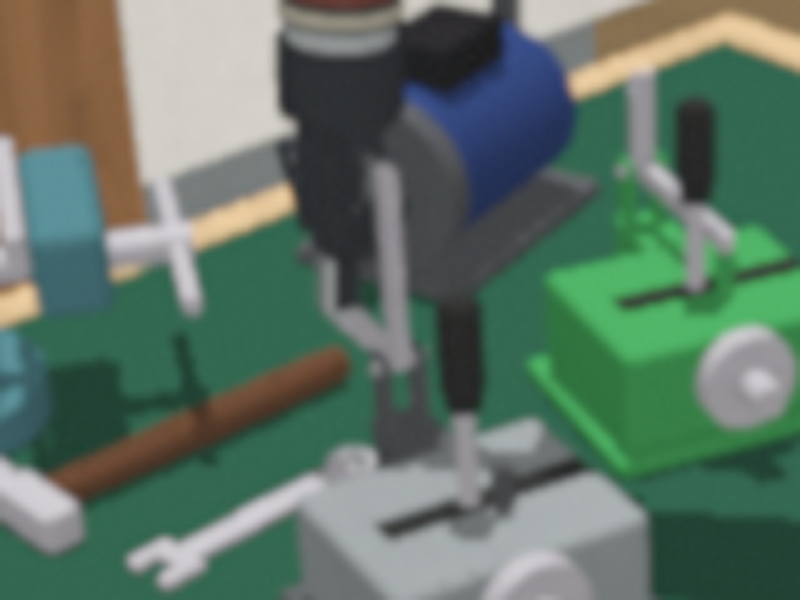

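The crop shows the catch arm upright, from (395,360) to (385,165), and the tab level at (350,330). Depth puts the arm vertical as well, so the catch is back. I'll retreat upward and go to the grip.

>>> step_arm(steps=[[0,3,-15,0],[0,5,-35,0],[0,0,-45,0],[0,0,-45,0],[0,0,-45,0],[0,0,0,0]])

```text
time: 12.7
tool_pos: [0.4491, -0.3827, 0.313]
tool_rot: [-0.008, 0.994, -0.097, 0.049]
contact_force: [-0.3, -0.5, 0.7]
gripper_width: -0.0
```

```bash
python3 where.py .514 -.204 .300; python3 - <<'E'
from h import *
s,d=grab('scene');Q=cloud('scene',d)
for nm,c,z0,z1,r in(('arm',(.483,-.303),.13,.26,.03),('grip',(.514,-.204),.15,.215,.03)):
    m=(Q[...,2]>z0)&(Q[...,2]<z1)&(np.hypot(Q[...,0]-c[0],Q[...,1]-c[1])<r);X=Q[m]
    for z in np.arange(z0+.01,z1,.03):
        k=abs(X[:,2]-z)<.01
        if k.any():print(nm,z.round(2),k.sum(),np.median(X[k],0).round(3),X[k].min(0).round(3),X[k].max(0).round(3))
E
```

```text
t 12.7 tcp [ 0.4491 -0.3827  0.313 ] yaw -11.3 z [ 0.1    0.006 -0.995] F [-0.3 -0.5  0.7] w -0.0
tool shift to target mm [  27.4 -187.5   20.4]
arm 0.14 29 [ 0.481 -0.303  0.139] [ 0.473 -0.315  0.13 ] [ 0.484 -0.296  0.149]
arm 0.17 25 [ 0.481 -0.302  0.17 ] [ 0.477 -0.316  0.16 ] [ 0.486 -0.297  0.18 ]
arm 0.2 28 [ 0.482 -0.301  0.199] [ 0.475 -0.311  0.19 ] [ 0.485 -0.295  0.21 ]
arm 0.23 34 [ 0.481 -0.301  0.231] [ 0.473 -0.318  0.221] [ 0.486 -0.295  0.24 ]
grip 0.16 51 [ 0.52  -0.197  0.161] [ 0.506 -0.212  0.15 ] [ 0.526 -0.189  0.17 ]
grip 0.19 63 [ 0.52  -0.197  0.191] [ 0.504 -0.213  0.18 ] [ 0.528 -0.19   0.199]
```

>>> step_arm(claw=100, steps=[[5,-30,0,0],[5,-40,0,0],[5,-40,0,0],[5,-40,0,0],[5,-35,0,0],[0,0,0,0]])

```text
time: 13.35
tool_pos: [0.5073, -0.2005, 0.3105]
tool_rot: [-0.01, 0.994, -0.1, 0.044]
contact_force: [-0.2, -0.1, 0.5]
gripper_width: 0.99
```

```bash
python3 where.py .515 -.205 .159
```

```text
t 13.35 tcp [ 0.5073 -0.2005  0.3105] yaw -11.5 z [ 0.089  0.012 -0.996] F [-0.2 -0.1  0.5] w 0.99
tool shift to target mm [ -4.4   7.3 151.5]
```

>>> step_arm(steps=[[-4,7,30,0],[0,0,40,0],[0,0,0,0]])

```text
time: 13.65
tool_pos: [0.5074, -0.2058, 0.2368]
tool_rot: [-0.009, 0.994, -0.098, 0.043]
contact_force: [-0.8, 0.0, -0.8]
gripper_width: 1.002
```

```bash
python3 where.py .515 -.205 .159
```

```text
t 13.65 tcp [ 0.5074 -0.2058  0.2368] yaw -11.4 z [ 0.086  0.01  -0.996] F [-0.8  0.  -0.8] w 1.002
tool shift to target mm [ 0.8 -0.2 78.2]
```

>>> step_arm(steps=[[0,0,35,0],[0,0,30,0],[0,0,8,0],[0,0,0,0]])

```text
time: 14.05
tool_pos: [0.5139, -0.2088, 0.1659]
tool_rot: [-0.008, 0.994, -0.1, 0.043]
contact_force: [0.7, -0.3, 0.2]
gripper_width: 0.999
```

>>> step_arm(claw=0, steps=[[0,0,1,0],[0,0,1,0],[0,0,1,0],[0,0,0,0],[0,0,0,0]])

```text
time: 14.55
tool_pos: [0.5173, -0.2065, 0.1701]
tool_rot: [-0.011, 0.994, -0.099, 0.047]
contact_force: [0.9, 3.3, -3.4]
gripper_width: 0.291
```

```bash
python3 where.py .515 -.205 .159
```

```text
t 14.55 tcp [ 0.5173 -0.2065  0.1701] yaw -11.5 z [ 0.096  0.013 -0.995] F [ 0.9  3.3 -3.4] w 0.291
tool shift to target mm [-3.5 -0.7 10.8]
```

>>> step_arm(steps=[[-12,0,0,0],[-12,0,1,0],[-12,0,2,0],[-12,0,2,0],[-12,0,3,0],[-12,0,3,0],[0,0,0,0]])

```text
time: 15.25
tool_pos: [0.4667, -0.1963, 0.1611]
tool_rot: [-0.002, 0.992, -0.098, 0.079]
contact_force: [8.1, -0.5, -9.0]
gripper_width: 0.288
```

```bash
python3 where.py .444 -.192 .147
```

```text
t 15.25 tcp [ 0.4667 -0.1963  0.1611] yaw -11.3 z [ 0.157 -0.011 -0.988] F [ 8.1 -0.5 -9. ] w 0.288
tool shift to target mm [-25.    0.4  10.3]
```

>>> step_arm(steps=[[-10,0,4,0],[-10,0,4,0],[-10,0,4,0],[-8,0,3,0],[-6,0,2,0]])

```text
time: 15.75
tool_pos: [0.4477, -0.1926, 0.151]
tool_rot: [0.004, 0.989, -0.099, 0.113]
contact_force: [18.8, -1.9, -10.5]
gripper_width: 0.287
```

```bash
python3 where.py .444 -.192 .147
```

```text
t 15.75 tcp [ 0.4477 -0.1926  0.151 ] yaw -11.5 z [ 0.223 -0.03  -0.974] F [ 18.8  -1.9 -10.5] w 0.287
tool shift to target mm [-4.6  0.2  3.1]
```

>>> step_arm(steps=[[-5,0,2,0],[-5,0,2,0],[-5,0,2,0],[-4,0,1,0],[-4,0,1,0],[-4,0,1,0],[-4,0,1,0],[-4,0,1,0]])

```text
time: 16.55
tool_pos: [0.4435, -0.1917, 0.1471]
tool_rot: [0.011, 0.982, -0.101, 0.156]
contact_force: [22.9, -4.7, -9.4]
gripper_width: 0.288
```

```bash
python3 where.py; python3 - <<'E'
from h import *
s,d=grab('scene','f.png');Q=cloud('scene',d)
g=lambda nm,c,z0,z1,r:(lambda X:print(nm,len(X),*([np.median(X,0).round(3),X.min(0).round(3),X.max(0).round(3)] if len(X) else [])))(Q[(Q[...,2]>z0)&(Q[...,2]<z1)&(np.hypot(Q[...,0]-c[0],Q[...,1]-c[1])<r)])
g('arm lo',(.483,-.303),.14,.16,.03);g('arm hi',(.483,-.303),.22,.24,.03)
g('knob',(.513,.22),.15,.19,.03)
im=cv2.cvtColor(s,cv2.COLOR_RGB2BGR)
cv2.imwrite('pics/f2.png',cv2.resize(im[120:345,160:460],(800,600),interpolation=cv2.INTER_CUBIC))
E
python3 where.py
```

```text
t 16.55 tcp [ 0.4435 -0.1917  0.1471] yaw -11.8 z [ 0.305 -0.053 -0.951] F [22.9 -4.7 -9.4] w 0.288
arm lo 32 [ 0.481 -0.301  0.15 ] [ 0.471 -0.313  0.14 ] [ 0.485 -0.296  0.159]
arm hi 30 [ 0.481 -0.301  0.231] [ 0.475 -0.315  0.222] [ 0.486 -0.296  0.24 ]
knob 203 [0.515 0.226 0.167] [0.492 0.208 0.15 ] [0.528 0.237 0.182]
t 16.6 tcp [ 0.4435 -0.1917  0.1471] yaw -11.9 z [ 0.306 -0.054 -0.951] F [23.1 -3.7 -9.8] w 0.285
```

View pics/f2.png

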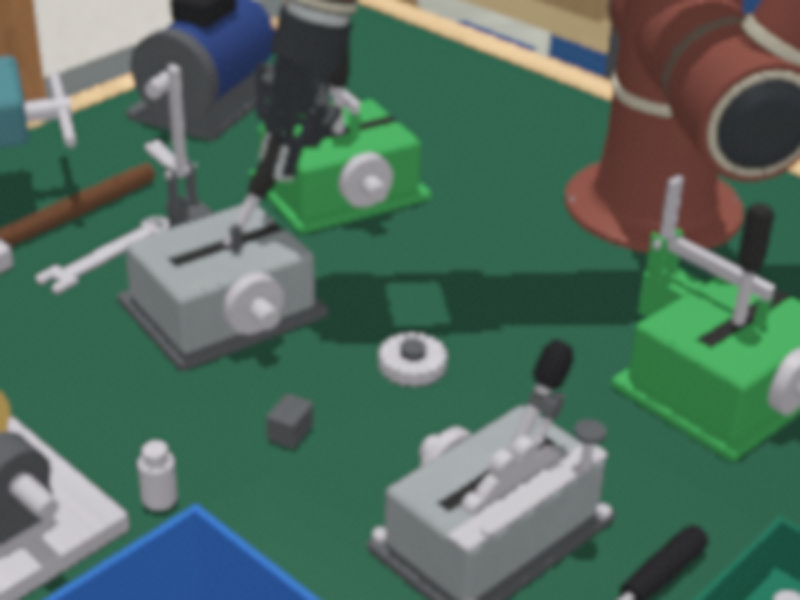

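The final view shows three things:
- The selector knob (553,365) leans to the front, beside the capped post (590,432).
- The catch arm (178,120) is upright.
- The drive lever is pulled to the front in the gripper, at (262,185).

The loose parts look unmoved, so I'm handing in.

```bash
python3 -c "
import plant
print(plant.job_done())"; python3 where.py
```

```text
the job is handed in; nothing more can be done
None
the job is handed in; nothing more can be done
```

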